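# Start the stirrers in order of size

### The job

Start the three magnetic stirrers one after the other, from the smallest to the largest, by pressing the round black key on the front of each clearly down with a fingertip; the keys stay down. Press lightly, nothing more than a finger's push, and leave the beakers on the stirrers and everything else on the bench where they stand: nothing is to be gripped or lifted.

Things in the scene. Friction and masses are not known exactly. Their poses are not given: they have to be found in the camera images.
- stirrer_small: the small magnetic stirrer, the smallest of three that look alike: a flat white box 85 mm wide (its y), 130 mm deep (its x) and 36 mm high, with a round white plate (radius 34 mm, top at z = 40 mm, centre at x = +22 mm) that carries a beaker, and a round black start key in front of the plate. Fixed to the bench. Origin at the centre of its underside; x points from the key towards the plate, z up
- key_small_top (a point): centre of the top face of the small stirrer's start key, a flat black disc 28 mm across at x = -45 mm of the stirrer's frame; the key sits in a grey boss 36 mm across whose top is 41.5 mm over the bench. The point moves down with the key (61.5 mm over the bench when up, 48.5 mm fully down, so always proud of the boss); under the finger the cap also gives a further 0.3 mm per N, and springs back from that when let go
- key_small (a joint): how far the small stirrer's start key is pushed in, in m: 0 up, 0.013 fully down; at the start it stands between 0 and 0.001. It starts to move at about 3.5 N, needs about 5 N at 0.006 and 7 N just before its stop at 0.013, and stays where it is pushed (it does not come back up). The stirrer is on from 0.004
- beaker_small: empty 50 ml glass beaker, 45 mm across, 52 mm high, 45 g, standing loose on the plate of the small stirrer; origin at the centre of its underside
- stirrer_medium: the medium magnetic stirrer, the middle-sized of three that look alike: a flat white box 112 mm wide (its y), 147 mm deep (its x) and 36 mm high, with a round white plate (radius 45 mm, top at z = 40 mm, centre at x = +22 mm) that carries a beaker, and a round black start key in front of the plate. Fixed to the bench. Origin at the centre of its underside; x points from the key towards the plate, z up
- key_medium_top (a point): centre of the top face of the medium stirrer's start key, a flat black disc 28 mm across at x = -54 mm of the stirrer's frame; the key sits in a grey boss 36 mm across whose top is 41.5 mm over the bench. The point moves down with the key (61.5 mm over the bench when up, 48.5 mm fully down, so always proud of the boss); under the finger the cap also gives a further 0.3 mm per N, and springs back from that when let go
- key_medium (a joint): how far the medium stirrer's start key is pushed in, in m: 0 up, 0.013 fully down; at the start it stands between 0 and 0.001. It starts to move at about 3.5 N, needs about 5 N at 0.006 and 7 N just before its stop at 0.013, and stays where it is pushed (it does not come back up). The stirrer is on from 0.004
- beaker_medium: empty 50 ml glass beaker, 45 mm across, 52 mm high, 45 g, standing loose on the plate of the medium stirrer; origin at the centre of its underside
- stirrer_large: the large magnetic stirrer, the largest of three that look alike: a flat white box 142 mm wide (its y), 168 mm deep (its x) and 36 mm high, with a round white plate (radius 58 mm, top at z = 40 mm, centre at x = +20 mm) that carries a beaker, and a round black start key in front of the plate. Fixed to the bench. Origin at the centre of its underside; x points from the key towards the plate, z up
- key_large_top (a point): centre of the top face of the large stirrer's start key, a flat black disc 28 mm across at x = -64 mm of the stirrer's frame; the key sits in a grey boss 36 mm across whose top is 41.5 mm over the bench. The point moves down with the key (61.5 mm over the bench when up, 48.5 mm fully down, so always proud of the boss); under the finger the cap also gives a further 0.3 mm per N, and springs back from that when let go
- key_large (a joint): how far the large stirrer's start key is pushed in, in m: 0 up, 0.013 fully down; at the start it stands between 0 and 0.001. It starts to move at about 3.5 N, needs about 5 N at 0.006 and 7 N just before its stop at 0.013, and stays where it is pushed (it does not come back up). The stirrer is on from 0.004
- beaker_large: empty 50 ml glass beaker, 45 mm across, 52 mm high, 45 g, standing loose on the plate of the large stirrer; origin at the centre of its underside
- marker: marker pen lying loose on the bench, 130 mm long (its y), 14 mm thick; origin under its middle
- forceps: steel forceps lying loose on the bench, 126 mm long (its y), 14 mm wide, 8 mm high; origin under their middle
- dropper: small narrow-necked amber glass bottle standing loose on the bench, 35 mm across, 72 mm high; origin at the centre of its underside
Mind the look-alikes: they are no part of the job. Leave any blue look-alike of the stirrer_small alone. What is shaped like the beaker_medium but blue is not meant.

How it is judged:
On the way, in this order (a step that is already met when the one before it is completed fails the run):
1. the small stirrer's key is pushed in, the others still up (value of joint key_small above 0.004 m and value of joint each of key_medium, key_large below 0.003 m), for 0.1 s.
2. then the medium stirrer's key is pushed in, the large one's still up (value of joint each of key_small, key_medium above 0.004 m and value of joint key_large below 0.003 m), for 0.1 s.
3. then the large stirrer's key is pushed in (value of joint each of key_small, key_medium, key_large above 0.004 m), for 0.1 s.
At the end, for the whole second after the job is handed in: all three keys are pushed in by more than 4 mm of their 13 mm; the beakers stand at rest within 15 mm of where they began, marker, forceps and amber bottle within 20 mm (all of step 3 and linear speed of each of beaker_small, beaker_medium, beaker_large below 0.02 m/s and distance of each of beaker_small, beaker_medium, beaker_large from where it was at the start of the episode below 0.015 m and distance of each of marker, forceps, dropper from where it was at the start of the episode below 0.02 m); the robot touches nothing.
It fails at once if the medium stirrer is started before the small one (value of joint key_medium above 0.003 m and value of joint key_small below 0.004 m).
It fails at once if the large stirrer is started before the medium one (value of joint key_large above 0.003 m and value of joint key_medium below 0.004 m).
It fails at once if a stirrer or its key is pushed harder than 25 N (contact force between any of stirrer_small, stirrer_medium, stirrer_large and the fingers above 25 N or contact force between any of stirrer_small, stirrer_medium, stirrer_large and the arm above 25 N).
It fails at once if a beaker is lifted or shifted by more than 15 mm, or tipped (distance of any of beaker_small, beaker_medium, beaker_large from where it was at the start of the episode above 0.015 m or angle between any of beaker_small, beaker_medium, beaker_large's own z axis and vertical above 0.2 rad).
It fails at once if the marker, the forceps or the small amber bottle is moved by more than 20 mm (distance of any of marker, forceps, dropper from where it was at the start of the episode above 0.02 m).
It also fails if it takes over 48 s, if anything falls off the work surface, if the arm or the gripper's body presses on something with over 40 N, if the wrist force passes 120 N, or if a joint passes its speed limit or range.

### The arm

A 6-joint arm with a two-finger parallel gripper is mounted at the origin on a cart in front of the work surface, level with it; the furniture and walls round the work are solid. World frame = base frame: x ahead of the robot, y to its left, z up, the work surface at z = 0. Lengths are in m, angles in rad, forces in N, time in s.
With the tool pointing down it reaches from about 0.425 to 0.95 m from the base axis. Payload 3.5 kg.
Tool frame: the origin (TCP) lies midway between the tips of the shut fingers; the grasp point (between the pads) lies 19 mm behind it; x points along the fingers, z is the direction in which the jaws open and shut, and the axes are right-handed (so a half turn about x gives the same grasp; the last joint's range is limited). The gripper opens to 85 mm and grips with 20 to 120 N. Pads are 22 mm wide; open, the fingers measure 114 mm over their backs; the gripper's body (76 mm by 85 mm) begins 54 mm behind the grasp point. The pads swing forward as they close: fully open they stand 13 mm farther back than shut.
Start: joints at [-1.485, 0.286, 1.577, -0, 1.279, -0.15], TCP at [0.158, -0.656, 0.231] pointing down, gripper open.
Joint ranges: [-2.77, 2.77], [-0.9, 2.22], [0.21, 2.48], [-1.53, 4.67], [0.24, 2.81], [-2.84, 2.84]. Speed limits (rad/s): [2.79, 2.79, 3.14, 3.14, 3.14, 3.14].

### API

Orientations are given as a unit quaternion [x, y, z, w].
In Python, from plant import readout, eyes, ctrl gives the robot as it stands.
- The arm moves only by the tool move_arm, never from a script. Its argument "commands" is a list of rows, each a list of 7 numbers: the turn, a rotation vector about the world's x, y, z in rad, then the shift along the world's x, y, z in mm, then the closure in counts, from 0 (fully open) to 255 (shut). A call has 1 to 12 rows; each row is the pose to reach, as a shift and turn from the pose measured when the call began; what a row does not reach only later rows make up. A row lasts 1/10 s, in which the tool goes at most 50 mm and 8.59 degrees, less where a joint would pass 70% of its speed; a pose out of reach is approached as far as the arm can. A call with a gripper value outside its range is refused whole. The fingers move at their own pace and stop on an object; "newtons" is the grip in N (left out, the last holds). Time passes only in rows, so rows that repeat a pose let the fingers close. It gives the time, the measured TCP pose, the force and the opening at its end, in the units of the state.
- readout.get_state(): the state, without advancing time (a new reading comes with each control period).
- eyes.read_camera(name): name is "side" or "top"; returns a dict with "color" (480x640x3 uint8, red, green, blue), "depth" (480x640 float32, m along the optical axis (not along the pixel's ray), 0 where there is no reading), "K" (3x3 intrinsics, pixels), "eye" and "attitude" of the camera in the world. Camera axes: x right, y down, z forward; pixel columns grow to the right and rows downward; lengths in m; the calibration is good to about 2 mm. A picture is of the moment at which its call begins.
- ctrl.sign_off(): hands the job in, once; it reports no verdict.
The state is a dict: "time": time; "qpos": joint angles; "dq": joint speeds; "joint_efforts": joint torques, N m; "eef_pos": TCP position; "tcp_rot": TCP orientation; "contact_force": force on the tool from outside, world axes, zero at the start; "wrist_torque": the same for the moment, N m; "opening": opening from 0.0 (shut) to 1.0 (fully open).
Only numpy, scipy, OpenCV 4.12 (cv2) and the standard library are available. Lean on these libraries where they do the work, as an engineer would, in place of code of your own. Each camera call takes 0.05 s, during which the arm holds its last target.

## Working session

There is one attempt and no reset: what is moved stays moved. The work goes in short steps, Python scripts to look and compute and a tool call to move; the robot and the scene stay as the last step left them, time stands still between calls to the robot, and variables do not carry over. Pictures are saved under pics/ and viewed, and the job is handed in when it is done.

Besides the shell and the picture viewer there is one more tool, called after ">>>" in YAML: its name, and indented under it one key for each argument. move_arm: Moves the arm, as the interface text tells. Its arguments: {"type":"object","properties":{"commands":{"type":"array"},"newtons":{"type":"number"}},"required":["commands"]}

```bash
mkdir -p pics
cat > h.py <<'E'
import numpy as np,cv2
from plant import readout,eyes,ctrl
def cam(n,f=None):
    d=eyes.read_camera(n)
    if f: cv2.imwrite('pics/'+f,cv2.cvtColor(d['color'],cv2.COLOR_RGB2BGR))
    return d
E
python3 - <<'E'
from h import *
for n in('top','side'):
    d=cam(n,n+'1.png'); print(n,d['K'],d['eye'],d['attitude']); np.savez('/tmp/'+n,**{k:np.array(v) for k,v in d.items()})
print(readout.get_state())
E
```

```text
top [[505.84852322   0.         320.43426572]
 [  0.         505.84852322 239.11038775]
 [  0.           0.           1.        ]] [0.47661665 0.02220779 1.21353759] [-0.70129405  0.71007777 -0.0487798   0.03995922]
side [[524.68113448   0.         316.52020644]
 [  0.         524.68113448 237.2226026 ]
 [  0.           0.           1.        ]] [ 0.33115989 -0.90956734  0.46478153] [ 0.8289064  -0.1000646   0.08084738 -0.54439412]
{'time': 0.1, 'qpos': array([-1.48504583e+00,  2.87118904e-01,  1.57806009e+00, -4.12525035e-06,
        1.27859015e+00, -1.49991870e-01]), 'dq': array([ 1.24212213e-03, -1.38893025e-03, -3.38302990e-03, -5.13734166e-06,
       -1.25541075e-03,  9.10101349e-04]), 'joint_efforts': array([ 7.01319950e-04, -4.07297409e+01, -2.93699169e+01, -1.42300719e-04,
        3.42664775e-03,  6.11761564e-06]), 'eef_pos': array([ 0.15763713, -0.65571389,  0.23004164]), 'tcp_rot': array([ 0.43829117,  0.55585715, -0.43717045,  0.55480238]), 'contact_force': array([ 0.31350076, -0.58729733,  0.06761319]), 'wrist_torque': array([-0.00095702,  0.02849829, -0.01544952]), 'opening': 1.0015918355849982}
```

```bash
ls pics
```

```text
side1.png
top1.png
```

View pics/top1.png

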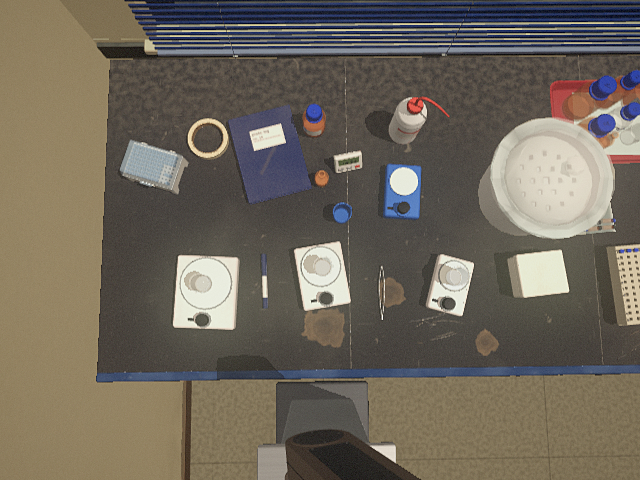

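View pics/side1.png

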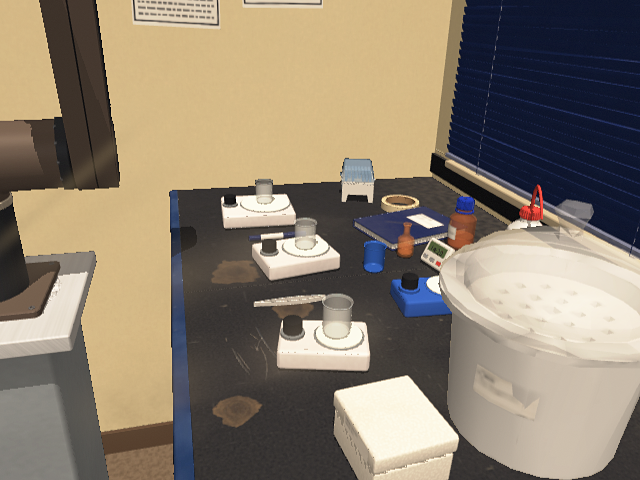

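The top view shows the white stirrers with their keys near pixels (447,303) small, (325,298) medium and (201,320) large. The blue stirrer at (403,190) is the look-alike. Next I measure the keys and beakers.

```bash
cat >> h.py <<'E'
from scipy.spatial.transform import Rotation as R
def pts(d):
    K=d['K'];z=d['depth'];v,u=np.mgrid[:480,:640]
    p=np.stack([(u-K[0,2])/K[0,0]*z,(v-K[1,2])/K[1,1]*z,z],-1)
    return p@R.from_quat(d['attitude']).as_matrix().T+d['eye']
def ray(d,u,v,h):
    r=R.from_quat(d['attitude']).as_matrix()@np.array([(u-d['K'][0,2])/d['K'][0,0],(v-d['K'][1,2])/d['K'][1,1],1])
    return d['eye']+r*(h-d['eye'][2])/r[2]
E
python3 - <<'E'
from h import *
d=dict(np.load('/tmp/top.npz')); P=pts(d); c=d['color'].astype(int)
for n,(u,v) in dict(S=(447,303),M=(325,298),L=(201,320)).items():
    w=np.s_[v-14:v+15,u-16:u+17]
    p=P[w];dark=(c[w].max(-1)<75);m=dark&(p[...,2]>.052)&(p[...,2]<.075)
    q=p[m]; vv,uu=np.nonzero(m)
    print(n,m.sum(),q.mean(0).round(4),np.median(q[:,2]).round(4),(q.min(0)+q.max(0))/2,np.ptp(q,0), 'ray',ray(d,uu.mean()+u-16,vv.mean()+v-14,.0615).round(4))
    # box white, orientation
    W=np.s_[v-70:v+30,u-60:u+60]
    mk=((c[W].min(-1)>110)&(P[W][...,2]<.06)&(P[W][...,2]>.02)).astype(np.uint8)
    k=max(cv2.findContours(mk,0,2)[0],key=cv2.contourArea)
    r=cv2.minAreaRect(k); b=cv2.boxPoints(r)+[u-60,v-70]
    print('  box',[tuple(ray(d,*x,.036)[:2].round(3)) for x in b],'ctr',ray(d,*b.mean(0),.036).round(3))
big=[]
for n,(u,v,s) in dict(S=(447,290,10),M=(325,285,10),L=(201,300,10)).items():
    x=d['color'][v-60:v+40,u-50:u+50]; big.append(cv2.resize(x,(260,260),interpolation=cv2.INTER_CUBIC))
cv2.imwrite('pics/z.png',np.hstack(big)[...,::-1])
# beaker rims / tall things
for n,(u,v) in dict(S=(454,274),M=(322,264),L=(203,282)).items():
    w=np.s_[v-20:v+21,u-25:u+26]; p=P[w].reshape(-1,3); t=p[(p[:,2]>.075)&(p[:,2]<.11)]
    print(n,'beaker',len(t),t.mean(0) if len(t) else '', (t.min(0),t.max(0)) if len(t) else '')
E
```

```text
S 19 [ 0.4724 -0.2756  0.0579] 0.058 [ 0.47267918 -0.28053498  0.05729091] [0.02256285 0.01976553 0.00907261] ray [ 0.4724 -0.2747  0.0615]
  box [(np.float64(0.464), np.float64(-0.234)), (np.float64(0.588), np.float64(-0.27)), (np.float64(0.565), np.float64(-0.355)), (np.float64(0.442), np.float64(-0.317))] ctr [ 0.514 -0.294  0.036]
M 5 [ 0.4903 -0.0018  0.059 ] 0.0591 [ 0.48758963 -0.00068266  0.05898591] [0.02251966 0.01169348 0.00481417] ray [ 0.4903 -0.0018  0.0615]
  box [(np.float64(0.602), np.float64(0.071)), (np.float64(0.621), np.float64(-0.039)), (np.float64(0.476), np.float64(-0.062)), (np.float64(0.459), np.float64(0.047))] ctr [0.539 0.004 0.036]
L 10 [0.4394 0.2786 0.0581] 0.0579 [0.44217418 0.27749493 0.05774864] [0.01799269 0.0248519  0.0103718 ] ray [0.4395 0.2779 0.0615]
  box [(np.float64(0.427), np.float64(0.348)), (np.float64(0.593), np.float64(0.344)), (np.float64(0.585), np.float64(0.198)), (np.float64(0.418), np.float64(0.204))] ctr [0.505 0.273 0.036]
S beaker 136 [ 0.53281665 -0.3041589   0.08669805] (array([ 0.50974249, -0.32316264,  0.07510424]), array([ 0.55401854, -0.2789236 ,  0.094689  ]))
M beaker 101 [0.56110405 0.00290287 0.08868405] (array([ 0.53773738, -0.01786229,  0.07860539]), array([0.58045767, 0.02460204, 0.09445097]))
L beaker 118 [0.52386173 0.28130357 0.08775969] (array([0.50182138, 0.25447483, 0.07512328]), array([0.54599758, 0.29959645, 0.09482007]))
```

View pics/z.png

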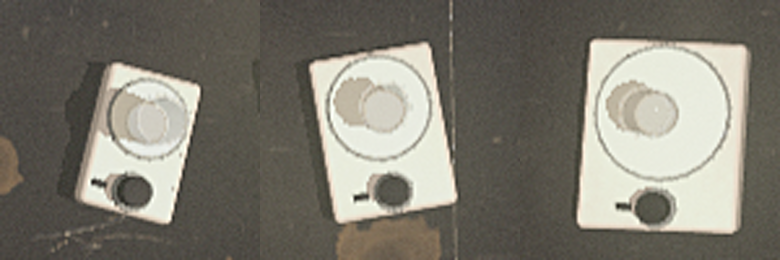

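```bash
python3 - <<'E'
from h import *
d=dict(np.load('/tmp/top.npz')); P=pts(d); g=d['color'].max(-1)
for n,(u,v) in dict(S=(448,303),M=(326,298),L=(202,320)).items():
    print(n,'ray',ray(d,u+.2,v,.0615).round(4))
    w=np.s_[v-12:v+13,u-14:u+15]; m=(g[w]<110).astype(np.uint8)
    m=cv2.morphologyEx(m,cv2.MORPH_OPEN,np.ones((5,5),np.uint8))
    k=max(cv2.findContours(m,0,1)[0],key=cv2.contourArea); (cx,cy),r=cv2.minEnclosingCircle(k); M=cv2.moments(k)
    print('  circ',cx+u-14,cy+v-12,r,ray(d,cx+u-14,cy+v-12,.0615).round(4),'cent',ray(d,M['m10']/M['m00']+u-14,M['m01']/M['m00']+v-12,.0615).round(4))
    p=P[w][(P[w][...,2]>.055)&(P[w][...,2]<.07)]; print('  depth',len(p),p.mean(0).round(4),np.ptp(p,0).round(3))
d=dict(np.load('/tmp/side.npz')); P=pts(d)
for n,(x,y) in dict(S=(.471,-.279),M=(.487,-.004),L=(.44,.276)).items():
    m=(np.hypot(P[...,0]-x,P[...,1]-y)<.025)&(P[...,2]>.0575)&(P[...,2]<.068)
    p=P[m]; print(n,'side',m.sum(),p.mean(0).round(4),(p.min(0)+p.max(0)).round(4)/2,np.ptp(p,0).round(3))
E
python3 -c "
import cv2
a=cv2.imread('pics/side1.png');import numpy as np
cv2.imwrite('pics/zs.png',np.hstack([cv2.resize(a[v-20:v+20,u-20:u+20],(260,260),interpolation=2) for u,v in((292,326),(269,245),(230,200))]))"
```

```text
S ray [ 0.4726 -0.2808  0.0615]
  circ 448.0 302.6875 6.853760242462158 [ 0.4734 -0.2804  0.0615] cent [ 0.4726 -0.2801  0.0615]
  depth 115 [ 0.4712 -0.2836  0.0592] [0.025 0.027 0.01 ]
M ray [ 0.4875 -0.0044  0.0615]
  circ 325.64606761932373 297.9606742858887 6.156567573547363 [ 0.4876 -0.0032  0.0615] cent [ 0.4875 -0.0032  0.0615]
  depth 113 [ 0.4864 -0.0044  0.0594] [0.025 0.027 0.012]
L ray [0.4421 0.2746 0.0615]
  circ 201.79487133026123 319.7435894012451 6.4116387367248535 [0.4427 0.2755 0.0615] cent [0.4432 0.2761 0.0615]
  depth 121 [0.4415 0.2781 0.0597] [0.027 0.027 0.011]
S side 198 [ 0.4696 -0.2864  0.0611] [ 0.47015 -0.2834   0.06075] [0.027 0.03  0.006]
M side 89 [ 0.4848 -0.0068  0.0611] [ 0.48525 -0.0049   0.06055] [0.027 0.028 0.006]
L side 54 [0.4402 0.275  0.0611] [0.4408 0.2785 0.0609] [0.026 0.033 0.006]
```

View pics/zs.png

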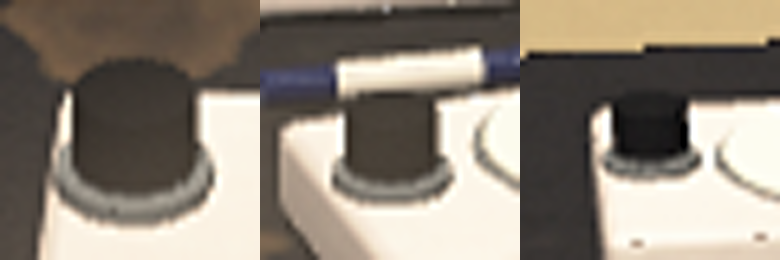

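Keys, in metres: S (0.4715, -0.2825), M (0.4865, -0.0045), L (0.4415, 0.277). The tool can reach all three pointing down. I shut the fingers and move above S.

>>> move_arm:
  commands:
    - [0, 0, 0, 20, 24, 0, 255]
    - [0, 0, 0, 50, 60, 0, 255]
    - [0, 0, 0, 85, 100, 0, 255]
    - [0, 0, 0, 120, 140, 0, 255]
    - [0, 0, 0, 155, 185, 0, 255]
    - [0, 0, 0, 190, 225, 0, 255]
    - [0, 0, 0, 225, 267, 0, 255]
    - [0, 0, 0, 260, 308, 0, 255]
    - [0, 0, 0, 285, 340, 0, 255]
    - [0, 0, 0, 305, 362, 0, 255]
    - [0, 0, 0, 314, 373, 0, 255]
    - [0, 0, 0, 314, 373, 0, 255]

```text
time: 1.3
eef_pos: [0.4724, -0.2811, 0.2296]
tcp_rot: [0.437, 0.557, -0.436, 0.555]
contact_force: [0.1, -0.2, -0.1]
opening: -0.002
```

>>> move_arm:
  commands:
    - [0, 0, 0, 0, 0, -25, 255]
    - [0, 0, 0, -1, -1, -60, 255]
    - [0, 0, 0, -1, -1, -95, 255]
    - [0, 0, 0, -1, -1, -125, 255]
    - [0, 0, 0, -1, -1, -145, 255]
    - [0, 0, 0, -1, -1, -155, 255]
    - [0, 0, 0, -1, -1, -155, 255]
    - [0, 0, 0, -1, -1, -155, 255]

```text
time: 2.1
eef_pos: [0.4715, -0.2833, 0.0755]
tcp_rot: [0.437, 0.556, -0.437, 0.556]
contact_force: [-0.6, 0.1, 0.0]
opening: -0.0
```

Run:
```python
from h import *
a=cam('side','s2.png');b=cam('top','t2.png')
x=cv2.imread('pics/s2.png')[240:400,180:440];y=cv2.imread('pics/t2.png')[240:340,380:543]
cv2.imwrite('pics/z2.png',np.hstack([cv2.resize(x,(390,240)),cv2.resize(y,(391,240))]))
s=readout.get_state();print(s['eef_pos'],s['contact_force'])
```

```text
[ 0.47213374 -0.28327767  0.07631238] [-0.03116986 -1.13617457  0.05685206]
```

View pics/z2.png

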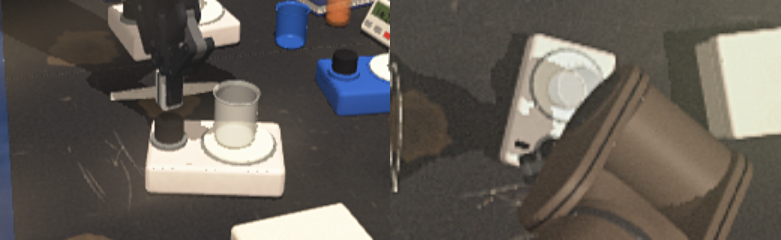

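The side view shows the shut fingertips right over the small key (its top near pixel (292,320) in the full frame), clear of the beaker. I press slowly.

>>> move_arm:
  commands:
    - [0, 0, 0, 0, 0, -4, 255]
    - [0, 0, 0, 0, 0, -8, 255]
    - [0, 0, 0, 0, 0, -11, 255]
    - [0, 0, 0, 0, 0, -14, 255]
    - [0, 0, 0, 0, 0, -16, 255]
    - [0, 0, 0, 0, 0, -18, 255]
    - [0, 0, 0, 0, 0, -19, 255]
    - [0, 0, 0, 0, 0, -20, 255]
    - [0, 0, 0, 0, 0, -20, 255]

```text
time: 3.1
eef_pos: [0.472, -0.2831, 0.0564]
tcp_rot: [0.437, 0.556, -0.436, 0.556]
contact_force: [-2.0, 1.9, 3.7]
opening: 0.003
```

>>> move_arm:
  commands:
    - [0, 0, 0, 0, 0, -1.5, 255]
    - [0, 0, 0, 0, 0, -3, 255]
    - [0, 0, 0, 0, 0, -4, 255]
    - [0, 0, 0, 0, 0, -5, 255]
    - [0, 0, 0, 0, 0, -6, 255]
    - [0, 0, 0, 0, 0, -6, 255]

```text
time: 3.7
eef_pos: [0.4721, -0.2832, 0.0504]
tcp_rot: [0.437, 0.556, -0.436, 0.556]
contact_force: [-2.8, 2.5, 5.2]
opening: -0.001
```

>>> move_arm:
  commands:
    - [0, 0, 0, 0, 0, -1, 255]
    - [0, 0, 0, 0, 0, -2, 255]
    - [0, 0, 0, 0, 0, -2, 255]
    - [0, 0, 0, 0, 0, 5, 255]
    - [0, 0, 0, 0, 0, 20, 255]
    - [0, 0, 0, 0, 0, 50, 255]
    - [0, 0, 0, 0, 0, 90, 255]
    - [0, 0, 0, 0, 0, 130, 255]
    - [0, 0, 0, 0, 0, 160, 255]
    - [0, 0, 0, 0, 0, 170, 255]
    - [0, 0, 0, 0, 0, 170, 255]

```text
time: 4.8
eef_pos: [0.4729, -0.2839, 0.2226]
tcp_rot: [0.437, 0.554, -0.436, 0.558]
contact_force: [-0.5, -0.3, -0.2]
opening: 0.001
```

Run:
```python
from h import *
d=cam('side','s3.png');P=pts(d)
a=cv2.imread('pics/s3.png');cv2.imwrite('pics/z3.png',cv2.resize(a[280:380,250:390],(700,500)))
m=(np.hypot(P[...,0]-.471,P[...,1]+.283)<.012)&(P[...,2]>.03)
print(np.percentile(P[m][:,2],[50,75,90,97]))
for x,y in((.4865,-.0045),(.4415,.277)):
    m=(np.hypot(P[...,0]-x,P[...,1]-y)<.012)&(P[...,2]>.03); print(np.percentile(P[m][:,2],[50,75,90,97]))
s=readout.get_state();print(s['eef_pos'],s['contact_force'])
```

```text
[0.23771866 0.25816448 0.32967528 0.33957187]
[0.06103024 0.06193019 0.06232433 0.06269575]
[0.05792008 0.06168126 0.06237773 0.06323741]
[ 0.47198738 -0.28308107  0.22025467] [ 0.66989901 -0.31764383 -1.23863497]
```

View pics/z3.png

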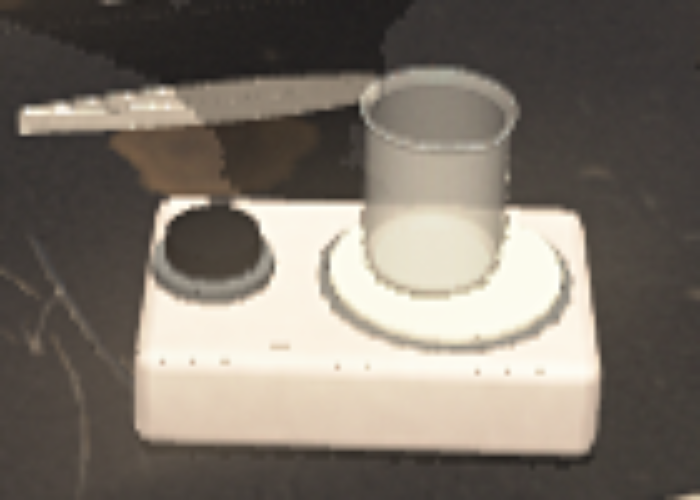

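The small key is clearly down (cap just proud of the boss), and the beaker is untouched. Now the medium one.

>>> move_arm:
  commands:
    - [0, 0, 0, 1, 20, 0, 255]
    - [0, 0, 0, 3, 55, 0, 255]
    - [0, 0, 0, 5, 95, 0, 255]
    - [0, 0, 0, 7, 135, 0, 255]
    - [0, 0, 0, 9, 175, 0, 255]
    - [0, 0, 0, 11, 215, 0, 255]
    - [0, 0, 0, 13, 248, 0, 255]
    - [0, 0, 0, 14, 270, 0, 255]
    - [0, 0, 0, 14, 279, 0, 255]
    - [0, 0, 0, 14, 279, -10, 255]
    - [0, 0, 0, 14, 279, -40, 255]
    - [0, 0, 0, 14, 279, -70, 255]

```text
time: 6.05
eef_pos: [0.4858, -0.0049, 0.1487]
tcp_rot: [0.437, 0.555, -0.437, 0.556]
contact_force: [-1.3, -0.4, -0.5]
opening: -0.002
```

>>> move_arm:
  commands:
    - [0, 0, 0, 0, 0, -25, 255]
    - [0, 0, 0, 0, 0, -50, 255]
    - [0, 0, 0, 0, 0, -68, 255]
    - [0, 0, 0, 0, 0, -75, 255]
    - [0, 0, 0, 0, 0, -75, 255]

```text
time: 6.55
eef_pos: [0.4843, -0.0054, 0.0718]
tcp_rot: [0.437, 0.556, -0.438, 0.555]
contact_force: [-0.2, -0.4, 0.2]
opening: 0.0
```

Run:
```python
from h import *
cam('side','s4.png')
a=cv2.imread('pics/s4.png');cv2.imwrite('pics/z4.png',cv2.resize(a[190:290,220:360],(700,500)))
s=readout.get_state();print(s['eef_pos'],s['contact_force'])
```

```text
[ 0.48539976 -0.00541286  0.07312575] [ 0.36069353 -0.1088149   0.89298491]
```

View pics/z4.png

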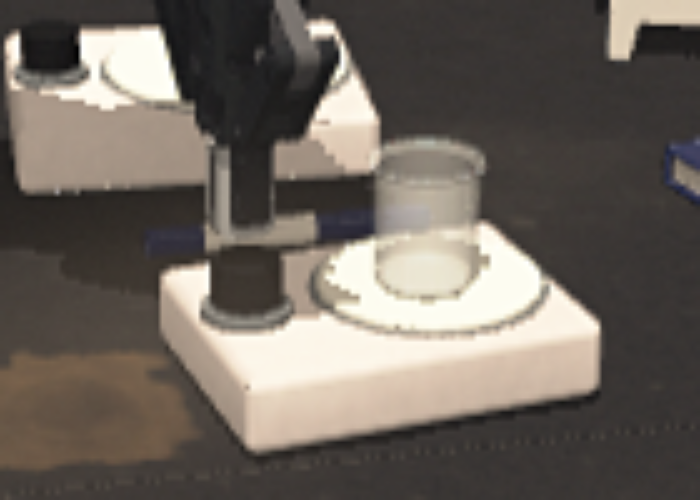

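The fingertips are centred over the medium key (near pixel (269,240)), clear of the beaker. Pressing.

>>> move_arm:
  commands:
    - [0, 0, 0, 0, 0, -4, 255]
    - [0, 0, 0, 0, 0, -8, 255]
    - [0, 0, 0, 0, 0, -11, 255]
    - [0, 0, 0, 0, 0, -14, 255]
    - [0, 0, 0, 0, 0, -17, 255]
    - [0, 0, 0, 0, 0, -19, 255]
    - [0, 0, 0, 0, 0, -21, 255]
    - [0, 0, 0, 0, 0, -22, 255]
    - [0, 0, 0, 0, 0, -23, 255]
    - [0, 0, 0, 0, 0, -23, 255]

```text
time: 7.6
eef_pos: [0.4857, -0.0055, 0.0505]
tcp_rot: [0.437, 0.555, -0.437, 0.556]
contact_force: [-1.4, -0.6, 5.3]
opening: 0.002
```

>>> move_arm:
  commands:
    - [0, 0, 0, 0, 0, -1, 255]
    - [0, 0, 0, 0, 0, -2, 255]
    - [0, 0, 0, 0, 0, -2, 255]
    - [0, 0, 0, 0, 0, 5, 255]
    - [0, 0, 0, 0, 0, 20, 255]
    - [0, 0, 0, 0, 0, 50, 255]
    - [0, 0, 0, 0, 0, 90, 255]
    - [0, 0, 0, 0, 0, 130, 255]
    - [0, 0, 0, 0, 0, 160, 255]
    - [0, 0, 0, 0, 0, 170, 255]
    - [0, 0, 0, 0, 0, 170, 255]

```text
time: 8.7
eef_pos: [0.4864, -0.0056, 0.2216]
tcp_rot: [0.438, 0.554, -0.437, 0.557]
contact_force: [0.2, 0.2, -0.7]
opening: -0.001
```

Run:
```python
from h import *
cam('side','s5.png')
a=cv2.imread('pics/s5.png');cv2.imwrite('pics/z5.png',cv2.resize(a[170:290,200:360],(800,600)))
s=readout.get_state();print(s['eef_pos'],s['contact_force'])
```

```text
[ 0.48536643 -0.00537229  0.21960603] [-1.17687735 -0.47402512 -0.59917901]
```

View pics/z5.png

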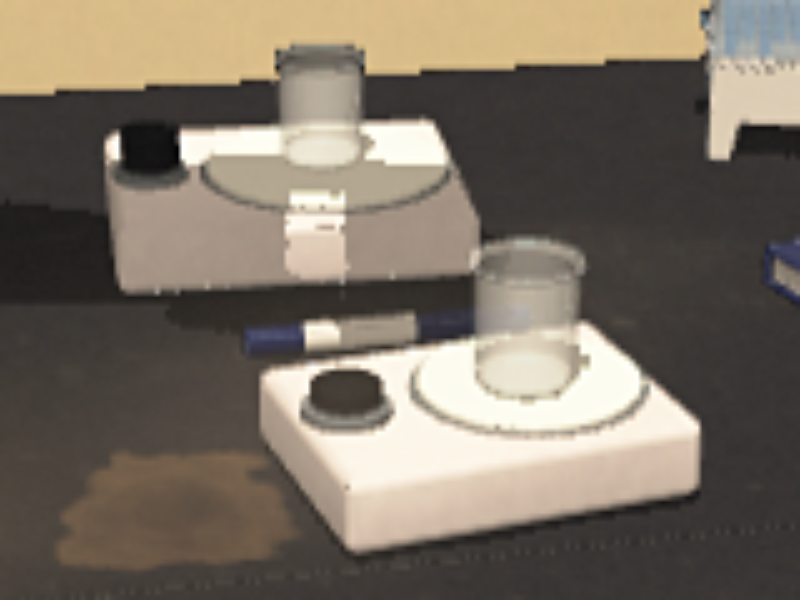

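The medium key is down and the large one is still up. Next I move over the large key, a shift of about (-44, +282) mm.

>>> move_arm:
  commands:
    - [0, 0, 0, -3, 20, 0, 255]
    - [0, 0, 0, -9, 55, 0, 255]
    - [0, 0, 0, -15, 95, 0, 255]
    - [0, 0, 0, -21, 135, 0, 255]
    - [0, 0, 0, -27, 175, 0, 255]
    - [0, 0, 0, -33, 215, 0, 255]
    - [0, 0, 0, -39, 250, 0, 255]
    - [0, 0, 0, -42, 272, 0, 255]
    - [0, 0, 0, -44, 282, 0, 255]
    - [0, 0, 0, -44, 282, -10, 255]
    - [0, 0, 0, -44, 282, -40, 255]
    - [0, 0, 0, -44, 282, -70, 255]

```text
time: 9.95
eef_pos: [0.4415, 0.2754, 0.1478]
tcp_rot: [0.438, 0.555, -0.438, 0.556]
contact_force: [-0.2, -0.2, 0.0]
opening: 0.001
```

>>> move_arm:
  commands:
    - [0, 0, 0, 0, 0, -25, 255]
    - [0, 0, 0, 0, 0, -50, 255]
    - [0, 0, 0, 0, 0, -66, 255]
    - [0, 0, 0, 0, 0, -73, 255]
    - [0, 0, 0, 0, 0, -73, 255]

```text
time: 10.45
eef_pos: [0.4404, 0.2739, 0.0728]
tcp_rot: [0.437, 0.556, -0.439, 0.555]
contact_force: [0.8, -0.0, 0.1]
opening: 0.002
```

Run:
```python
from h import *
cam('side','s6.png')
a=cv2.imread('pics/s6.png');cv2.imwrite('pics/z6.png',cv2.resize(a[160:250,190:310],(800,600)))
s=readout.get_state();print(s['eef_pos'],s['contact_force'])
```

```text
[0.44128829 0.27449835 0.07413351] [ 0.13836406 -0.66090607  1.16891137]
```

View pics/z6.png

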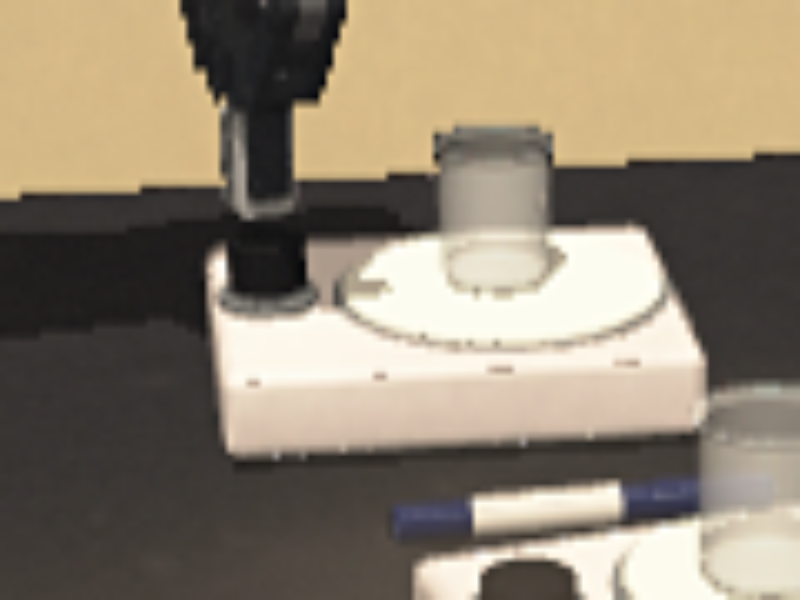

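The fingertips stand above the large key (near pixel (230,200)). Pressing, with a small y correction of +2 mm.

>>> move_arm:
  commands:
    - [0, 0, 0, 0, 2, -4, 255]
    - [0, 0, 0, 0, 2, -8, 255]
    - [0, 0, 0, 0, 2, -11, 255]
    - [0, 0, 0, 0, 2, -14, 255]
    - [0, 0, 0, 0, 2, -17, 255]
    - [0, 0, 0, 0, 2, -19, 255]
    - [0, 0, 0, 0, 2, -21, 255]
    - [0, 0, 0, 0, 2, -22, 255]
    - [0, 0, 0, 0, 2, -23, 255]
    - [0, 0, 0, 0, 2, -23, 255]

```text
time: 11.5
eef_pos: [0.4415, 0.2766, 0.0514]
tcp_rot: [0.438, 0.555, -0.438, 0.555]
contact_force: [-1.5, -0.4, 4.9]
opening: 0.002
```

>>> move_arm:
  commands:
    - [0, 0, 0, 0, 0, -1, 255]
    - [0, 0, 0, 0, 0, -2, 255]
    - [0, 0, 0, 0, 0, -2.5, 255]
    - [0, 0, 0, 0, 0, -2.5, 255]
    - [0, 0, 0, 0, 0, 5, 255]
    - [0, 0, 0, 0, 0, 20, 255]
    - [0, 0, 0, 0, 0, 50, 255]
    - [0, 0, 0, 0, 0, 90, 255]
    - [0, 0, 0, 0, 0, 130, 255]
    - [0, 0, 0, 0, 0, 160, 255]
    - [0, 0, 0, 0, 0, 170, 255]
    - [0, 0, 0, 0, 0, 170, 255]

```text
time: 12.7
eef_pos: [0.4422, 0.2769, 0.2227]
tcp_rot: [0.439, 0.555, -0.437, 0.556]
contact_force: [-0.6, -0.1, 0.2]
opening: 0.003
```

Run:
```python
from h import *
d=cam('side','s7.png');P=pts(d)
for x,y in((.4715,-.2825),(.4865,-.0045),(.4415,.277)):
    m=(np.hypot(P[...,0]-x,P[...,1]-y)<.012)&(P[...,2]>.042)&(P[...,2]<.1); print(m.sum(),np.percentile(P[m][:,2],[50,75,90,97]))
s=readout.get_state();print(s['eef_pos'],s['contact_force'])
```

```text
116 [0.05142779 0.05190441 0.05232419 0.0525902 ]
68 [0.05139651 0.05194955 0.05263817 0.05306235]
48 [0.05114493 0.05216482 0.05298582 0.05341097]
[0.44114252 0.27649414 0.2205559 ] [ 0.25269527 -0.03766224 -0.1904867 ]
```

View pics/s7.png

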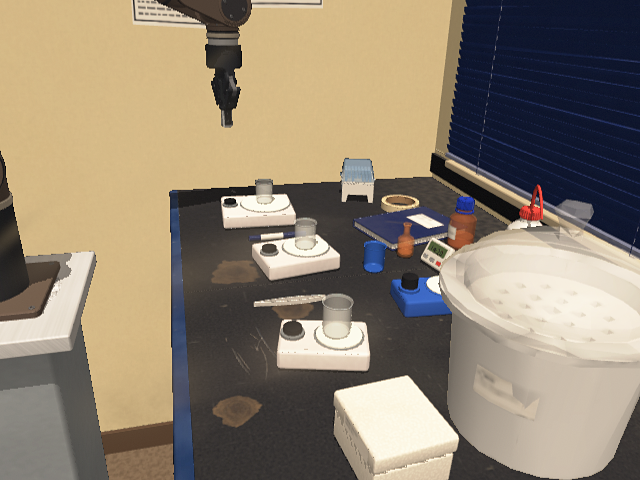

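All three caps now stand at about 51.5 mm, so roughly 10 mm in. Everything else is where it was, and the tool is clear.

```bash
python3 -c "
from plant import ctrl; print(ctrl.sign_off())"
```

```text
the job is handed in; nothing more can be done
None
```

I pressed the three start keys one after the other, small, medium, then large, with the shut fingertips, and handed the job in at about 12.8 s.

- **Force:** the readings between press steps were at most 5.3 N vertically. Each press then went about 2 mm further, without a reading at the deepest point.
- **Keys:** the last depth check put all three caps about 51.5 mm over the bench. That is about 10 mm pushed in, where 4 mm is needed.
- **Beakers, marker, forceps and amber bottle:** they look unmoved in the final side picture. I judged this by eye and did not measure their positions again.
- **Clearance:** the tool ended about 0.22 m above the bench, touching nothing.

No check failed. The first rough colour-mask estimates of the key centres were off by up to 8 mm. I settled them from top-view rays plus depth from both cameras, which agreed to within a few millimetres.

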